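Feed one truckle cheese into the labeller

ROBOT

A 7-joint arm with a two-finger parallel gripper is mounted at the origin on the work surface. World frame = base frame: x ahead of the robot, y to its left, z up, the work surface at z = 0. Lengths are in m, angles in rad, forces in N, time in s.
With the tool pointing down it reaches from about 0.35 to 0.9 m from the base axis. Payload 19.9 kg.
Tool frame: the origin (TCP) lies on the centre line of the jaws, within the pads' length; the fingertips stand 11 mm ahead of it and the grasp point (between the pads) lies 8 mm behind it; x points along the fingers, y is the direction in which the jaws open and shut, and the axes are right-handed (so a half turn about x gives the same grasp; the last joint's range is limited). The gripper opens to 94 mm and grips with 3 to 60 N. Pads are 16 mm wide; open, the fingers measure 119 mm over their backs; the gripper's body (75 mm by 177 mm) begins 78 mm behind the grasp point.
Start: joints at [1.087, 0.417, -0.01, 1.614, 0.005, 1.111, -0.053], TCP at [0.267, -0.565, 0.216] pointing down, gripper open.
Joint ranges: [-2.81, 2.81], [-0.39, 2.02], [-1.27, 1.25], [0.06, 2.57], [-1.19, 4.33], [0.19, 2], [-2.82, 2.82]. Speed limits (rad/s): [1.89, 1.89, 2.39, 2.39, 3.01, 3.01, 3.01].

INTERFACE

Orientations are given as a unit quaternion [x, y, z, w].
In Python, from bench import env gives the robot as it stands.
- The arm moves only by the tool carry_out, never from a script. Its argument "deltas" is a list of rows, each an object with "fingers": the opening, from 0 (shut) to 1 (fully open); "linear": the shift along the tool's x, y, z in cm, a list of three; "spin": the turn about the tool's x in rad. A call has 1 to 20 rows; each row is the pose to reach, as a shift and turn from the pose commanded when the call began, along the tool's axes at that moment; what a row does not reach only later rows make up. A row lasts 1/10 s, in which the tool goes at most 50 mm and 8.59 degrees, less where a joint would pass 70% of its speed; a pose out of reach is approached as far as the arm can. A call with a gripper value outside its range is refused whole. The fingers move at their own pace and stop on an object; "force" is the grip in N (left out, the last holds). Time passes only in rows, so rows that repeat a pose let the fingers close. It gives the time, the measured TCP pose, the force and the opening at its end, in the units of the state.
- env.get_state(): the state, without advancing time (a new reading comes with each control period).
- env.read_camera(name): name is "scene" or "top" or "wrist"; returns (picture, depth): 480x640x3 uint8, red, green, blue; 480x640 float32, m along the optical axis (not along the pixel's ray), 0 where there is no reading.
- env.camera_info(name): a dict with "camera_matrix" (3x3 intrinsics, pixels), "k1" (the pictures are not rectified: a ray, as slopes to the right and down, at radius r is drawn at 1 + k1 r^2 times it, then the intrinsics apply), "rvec" (rotation vector, rad) and "tvec" (3), from world to camera coordinates, as OpenCV has them. Camera axes: x right, y down, z forward; pixel columns grow to the right and rows downward; lengths in m; the calibration is good to about 2 mm. A picture is of the moment at which its call begins: read the wrist's pose just before it. camera_info takes no time and is no camera call; for the wrist camera it gives the pose at the moment of the call.
- env.hand_in(): hands the job in, once; it reports no verdict.
The state is a dict: "time_s": time; "joints": joint angles; "joint_velocities": joint speeds; "effort": joint torques, N m; "tool_pos": TCP position; "orientation": TCP orientation; "wrist_force": force on the tool from outside, world axes, zero at the start; "moment": the same for the moment, N m; "finger_gap": opening from 0.0 (shut) to 1.0 (fully open).
Only numpy, scipy, OpenCV 4.12 (cv2) and the standard library are available. Lean on these libraries where they do the work, as an engineer would, in place of code of your own. Each camera call takes 0.05 s, during which the arm holds its last target. There are 200 camera calls.

TASK

Feed one cheese into the labeller: with the fingertips press the plate of the rocker lever beside the sloping trough right down, so that the gate at the lever's other end lifts and the front cheese rolls into the roller cradle, then let the plate come all the way back up so that the gate shuts with the next cheese waiting behind it. Let out one cheese only, do not touch or lift the cheeses in the machine, and leave everything else on the bench where it stands.

Things in the scene. Friction and masses are not known exactly. Their poses are not given: they have to be found in the camera images.
- labeller: Fixed cheese labeller, 600 x 150 x 285 mm: a steel trough (75 mm wide inside, sloping 12 degrees down along x) on legs, then a white base with two dark rollers (the cradle, x = 104 mm), then an upright plate with a paper label reel (x = 262 mm). Origin on the bench under the gate, x the way the cheeses roll, z up. Trough top end x = -260 mm. Rocker brackets at x 25, y +-45, 205 mm high.
- rocker: The steel rocker: a shaft across the trough in two brackets, with the gate blade ahead of it and a white hold-back bar behind it in the trough, and the press lever with its plate on the shaft's -y end outside. Origin on the shaft over the trough's centre line; y along the shaft (the hinge axis, horizontal, same as the labeller's y).
- press_plate (a point): Centre of the top face of the part to press: a flat 52 x 48 mm plate, dark rubber on steel, on the rear end of the rocker's lever, 86 mm to the -y side of the trough's centre line. At rest its top is 217 mm above the bench, sloping 20 degrees down to the pivot; fully down 164 mm, sloping 20 degrees the other way. The trough is 14 mm from its edge; nothing is above it.
- rocker_pivot (a point): Point on the rocker's hinge axis, level with the middle of the plate sideways; fixed, 191 mm above the bench, 78 mm from the plate's centre. The plate swings about it, from 20 degrees above level to 20 degrees below.
- rocker_angle (a joint): Rocker angle, rad: 0 at rest (plate up, gate shut), 0.70 at its stop (plate down, gate open). Sprung: 6 N on the plate's middle starts it, 9.5 N holds it down. The 56 mm wide gate blade on the other end frees the front cheese only beyond 0.62, while a white bar behind the shaft drops before the second cheese. Let up, the bar lifts, the gate falls and the queue rolls on by one.
- truckle_1: Front cheese of the queue, resting against the gate: natural-rind cylinder, 68 mm diameter, 70 mm long, 0.26 kg, lying across the trough. Origin at its centre, y along its axis.
- truckle_2: Second cheese of the queue, the same, touching the first.
- truckle_3: Third cheese of the queue, the same, behind the second.
- gate_seat (a point): Where the centre of the cheese that waits at the shut gate lies, 141 mm above the bench.
- queue_seat (a point): Where the centre of the next cheese behind it lies, 68 mm up the trough.
- cradle_seat (a point): Where the centre of a cheese lies when it rests between the two rollers of the cradle, 116 mm above the bench. A cheese let go at the gate arrives there within about 1.5 s.
- spare_truckle: Bystander: the same kind of cheese standing on end on the bench beside the machine, 70 mm high. Origin under its centre.
- chutney_jar: Bystander: amber jar with black lid, 64 mm diameter, 85 mm high, on the bench beside the trough. Origin under its centre.
- honey_jar: Bystander: amber jar with brass lid, 56 mm diameter, 75 mm high, on the bench beside the trough. Origin under its centre.
- oil_bottle: Bystander: green bottle, 60 mm diameter, 220 mm high. Origin under its centre.
- tomme: Bystander: large cheese wheel, 170 mm diameter, 75 mm high. Origin under its centre.
- cheese_knife: Bystander: knife lying flat on the bench, 240 mm long, 24 mm high, blade to +x of its frame.
- label_roll: Bystander: spare roll of labels lying flat, 100 mm diameter, 45 mm high. Origin under its centre.
There are look-alikes about, which are no part of the job. Leave any blue look-alike of the truckle_2 alone.

How it is judged:
On the way, in this order (a step that is already met when the one before it is completed fails the run):
1. the fingertips press the plate down at least to about half-way (rocker beyond 0.3 rad) (contact force between the fingers and rocker above 0.5 N and value of joint rocker_angle above 0.3 rad).
2. the front cheese has rolled into the cradle (distance between truckle_1 and cradle_seat below 0.015 m), for 0.2 s.
At the end, for the whole second after the job is handed in: The front cheese lies at rest between the cradle's rollers (centre within 12 mm of cradle_seat), the rocker is back up with the gate shut (joint below 0.05 rad), the second cheese waits at rest at the gate (within 10 mm of gate_seat) and the third behind it (within 12 mm of queue_seat) (distance between truckle_1 and cradle_seat below 0.012 m and linear speed of each of truckle_1, truckle_2, truckle_3 below 0.02 m/s and value of joint rocker_angle below 0.05 rad and distance between truckle_2 and gate_seat below 0.01 m and distance between truckle_3 and queue_seat below 0.012 m); the robot touches nothing.
It fails at once if a cheese in the machine is touched by the gripper or arm (contact force between any of the fingers, the arm and truckle_1 above 0.5 N or contact force between any of the fingers, the arm and truckle_2 above 0.5 N or contact force between any of the fingers, the arm and truckle_3 above 0.5 N).
It fails at once if a cheese is lifted out of the trough (height (world z) of truckle_1 above 0.165 m or height (world z) of truckle_2 above 0.18 m or height (world z) of truckle_3 above 0.195 m).
It fails at once if a second cheese gets past the gate (x of truckle_2 in the frame of labeller above 0.05 m).
It fails at once if something else on the bench is moved more than 20 mm (distance of any of spare_truckle, chutney_jar, honey_jar, oil_bottle, tomme, cheese_knife, label_roll from where it was at the start of the episode above 0.02 m).
It also fails if it takes over 32 s, if anything falls off the work surface, if the arm or the gripper's body presses on something with over 40 N, if the wrist force passes 120 N, or if a joint passes its speed limit or range.

## Working session

There is one attempt and no reset: what is moved stays moved. The work goes in short steps, Python scripts to look and compute and a tool call to move; the robot and the scene stay as the last step left them, time stands still between calls to the robot, and variables do not carry over. Pictures are saved under pics/ and viewed, about 8 in all and at most 12, crops included, and the job is handed in when it is done.

Besides the shell and the picture viewer there is one more tool, called in YAML: its name, and indented under it one key for each argument. carry_out: Moves the arm, as the interface text tells. Its arguments: {"type":"object","properties":{"deltas":{"type":"array","items":{"type":"object","properties":{"fingers":{"type":"number"},"linear":{"type":"array","items":{"type":"number"}},"spin":{"type":"number"}}}},"force":{"type":"number"}},"required":["deltas"]}

```bash
mkdir -p pics; cat > h.py <<'E'
import numpy as np, cv2
from bench import env
def cam(n):
    i=env.camera_info(n); R=cv2.Rodrigues(np.array(i["rvec"],float))[0]
    return np.array(i["camera_matrix"],float),float(i["k1"]),R,np.array(i["tvec"],float).ravel()
def points(depth,c):
    K,k1,R,t=c; v,u=np.mgrid[:480,:640]
    xd=(u-K[0,2])/K[0,0]; yd=(v-K[1,2])/K[1,1]; x,y=xd.copy(),yd.copy()
    for _ in range(8):
        s=1+k1*(x*x+y*y); x,y=xd/s,yd/s
    P=np.dstack([x*depth,y*depth,depth])-t
    return P@R   # world
def proj(p,c):
    K,k1,R,t=c; q=R@np.array(p)+t; x,y=q[:2]/q[2]; s=1+k1*(x*x+y*y)
    return K[0,0]*x*s+K[0,2],K[1,1]*y*s+K[1,2]
E
python3 - <<'E'
from h import *
print(env.get_state())
for n in("top","scene"):
    c=cam(n); p,d=env.read_camera(n); np.savez(f"{n}.npz",p=p,d=d,P=points(d,c))
    cv2.imwrite(f"pics/{n}0.png",p[...,::-1]); print(n,-c[2].T@c[3])
E
```

```text
{'time_s': 0.0, 'joints': array([ 1.08748988,  0.41796678, -0.01035307,  1.61417138,  0.00469828,
        1.11070828, -0.05300593]), 'joint_velocities': array([ 0.00207732,  0.00207732,  0.00249003, -0.00159011, -0.00085796,
        0.00048034,  0.00016452]), 'effort': array([-9.08806869e-04, -8.51255751e+01,  6.39367495e-01, -4.25999737e+01,
       -4.85518388e-02,  1.86028378e-02,  1.23663808e-04]), 'tool_pos': array([ 0.26709235, -0.56464714,  0.21583072]), 'orientation': array([-0.689801  , -0.15536918,  0.6900395 , -0.15453313]), 'wrist_force': array([-0.37232687, -0.4982142 , -0.96555698]), 'moment': array([-0.04334905, -0.04753207, -0.00715363]), 'finger_gap': 0.9981092849827551}
top [ 0.31439908 -0.03938731  1.40795958]
scene [ 1.22709853 -0.21562398  0.9289212 ]
```

View pics/top0.png

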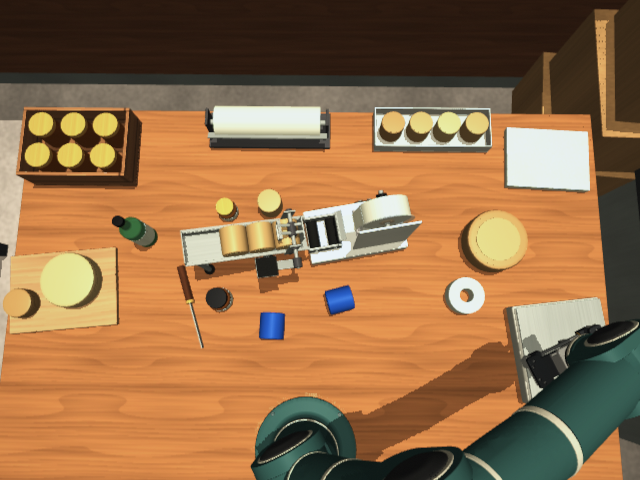

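View pics/scene0.png

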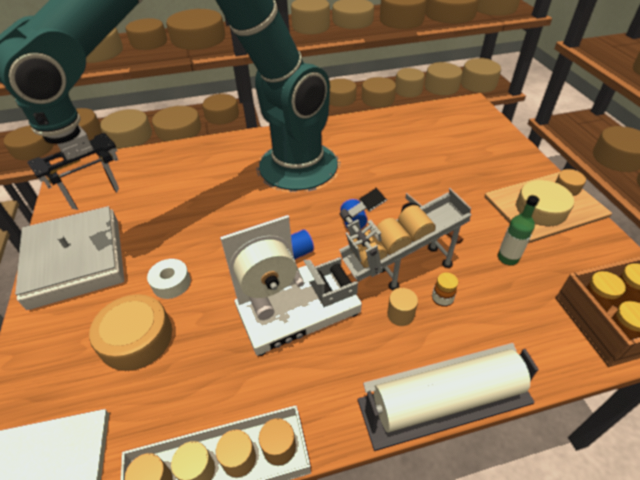

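The top view shows the plate dark at about (267,267), the trough from (183,250) to (300,230), and the chutney jar at (218,299). Blue look-alike cylinders lie at (272,326) and (340,299).

```bash
python3 - <<'E'
from h import *
z=np.load("top.npz"); P=z["P"]; p=z["p"].astype(int)
sl=np.zeros((480,640),bool); sl[250:285,250:290]=1
m=sl&(p.max(2)<70)&(P[...,2]>.185)&(P[...,2]<.245)
n,l,s,c=cv2.connectedComponentsWithStats(m.astype(np.uint8)); print(s[1:],c[1:])
k=1+np.argmax(s[1:,4]); q=P[l==k]; print("plate mean",q.mean(0),q.min(0),q.max(0),cv2.minAreaRect(q[:,:2].astype(np.float32)))
A=np.c_[q[:,:2],np.ones(len(q))]; f=np.linalg.lstsq(A,q[:,2],rcond=None)[0]; print("slope",f,np.hypot(f[0],f[1]))
# white base + trough direction: points z in trough region
m=np.zeros((480,640),bool); m[195:275,175:425]=1
m&=(P[...,2]>.09)&(P[...,2]<.3); q=P[m]; print("machine",cv2.minAreaRect(q[:,:2].astype(np.float32)))
m=np.zeros((480,640),bool); m[210:262,215:278]=1   # cheeses orange
m&=(P[...,2]>.13)&(p[...,0]-p[...,2]>70); n,l,s,c=cv2.connectedComponentsWithStats(m.astype(np.uint8))
for k in range(1,n):
  if s[k,4]>60: print("cheese",c[k],s[k,4],P[l==k].mean(0),P[l==k][:,2].max())
for nm,(u,v) in dict(jar=(218,299),blue1=(272,326),blue2=(340,299),reel=(385,208)).items(): print(nm,P[v,u])
im=z["p"][190:310,170:430,::-1]; cv2.imwrite("pics/c1.png",cv2.resize(im,None,fx=3,fy=3,interpolation=2))
E
```

```text
[[256 256  22  21 385]] [[266.48051948 266.02077922]]
plate mean [0.46576578 0.0940131  0.2180116 ] [0.44041833 0.06873587 0.20405093] [0.49159231 0.11908922 0.23036509] ((0.46683618426322937, 0.0941971093416214), (0.048281848430633545, 0.047697484493255615), 11.139281272888184)
slope [-0.07045387  0.35485334  0.21746574] 0.36177982740157294
machine ((0.5395411252975464, 0.02082321047782898), (0.16198965907096863, 0.5848619937896729), 12.01203441619873)
cheese [259.39851852 235.47555556] 675 [0.54671594 0.11736365 0.1882964 ] 1.4079595771799935
cheese [274.74324324 233.91891892] 74 [0.55351471 0.0800527  0.17770542] 1.4079595771799935
cheese [232.7808418  238.86357039] 689 [0.53486991 0.18167544 0.20230949] 1.4079595771799935
jar [0.39278372 0.23652548 0.08174864]
blue1 [0.32317726 0.09095997 0.07187022]
blue2 [ 0.39706537 -0.09039877  0.07017871]
reel [ 0.60097702 -0.18875358  0.26825959]
```

View pics/c1.png

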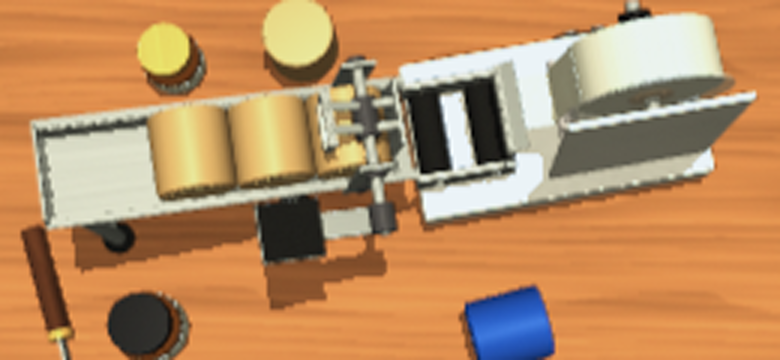

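```bash
cat >> h.py <<'E'
from scipy.spatial.transform import Rotation as Ro
def todo(target,ydir=(0.20,-0.98,0)):
    s=env.get_state(); R=Ro.from_quat(s["orientation"]).as_matrix()
    y=R.T@np.array(ydir)
    a=[np.degrees(w) for w in (np.arctan2(y[2],y[1]),np.arctan2(-y[2],-y[1]))]
    print("t",s["time_s"],"tcp",s["tool_pos"].round(4),"F",s["wrist_force"].round(2),"gap",round(s["finger_gap"],3))
    print("axes\n",R.round(3)); print("shift cm",(R.T@(np.array(target)-s["tool_pos"])*100).round(2),"spin rad",np.radians(a).round(3))
E
python3 -c "
from h import *
todo((.465,.097,.34))"
```

```text
t 0.1 tcp [ 0.2671 -0.5647  0.2159] F [-0.03  0.06 -0.31] gap 0.995
axes
 [[-0.001  0.428 -0.904]
 [ 0.001 -0.904 -0.428]
 [-1.    -0.001  0.   ]]
shift cm [-12.36 -51.37 -46.18] spin rad [ 0.241 -2.901]
```

carry_out:
  deltas:
    - {"fingers": 0, "linear": [-5, 0, 0], "spin": 0}
    - {"fingers": 0, "linear": [-10, 0, 0], "spin": 0}
    - {"fingers": 0, "linear": [-12.4, -4, -3], "spin": 0.05}
    - {"fingers": 0, "linear": [-12.4, -8, -6], "spin": 0.1}
    - {"fingers": 0, "linear": [-12.4, -51.4, -46.2], "spin": 0.24}
    - {"fingers": 0, "linear": [-12.4, -51.4, -46.2], "spin": 0.24}
    - {"fingers": 0, "linear": [-12.4, -51.4, -46.2], "spin": 0.24}
    - {"fingers": 0, "linear": [-12.4, -51.4, -46.2], "spin": 0.24}
    - {"fingers": 0, "linear": [-12.4, -51.4, -46.2], "spin": 0.24}
    - {"fingers": 0, "linear": [-12.4, -51.4, -46.2], "spin": 0.24}
    - {"fingers": 0, "linear": [-12.4, -51.4, -46.2], "spin": 0.24}
    - {"fingers": 0, "linear": [-12.4, -51.4, -46.2], "spin": 0.24}
    - {"fingers": 0, "linear": [-12.4, -51.4, -46.2], "spin": 0.24}
    - {"fingers": 0, "linear": [-12.4, -51.4, -46.2], "spin": 0.24}
    - {"fingers": 0, "linear": [-12.4, -51.4, -46.2], "spin": 0.24}
    - {"fingers": 0, "linear": [-12.4, -51.4, -46.2], "spin": 0.24}
    - {"fingers": 0, "linear": [-12.4, -51.4, -46.2], "spin": 0.24}
    - {"fingers": 0, "linear": [-12.4, -51.4, -46.2], "spin": 0.24}
    - {"fingers": 0, "linear": [-12.4, -51.4, -46.2], "spin": 0.24}
    - {"fingers": 0, "linear": [-12.4, -51.4, -46.2], "spin": 0.24}

```text
time_s: 2.1
tool_pos: [0.465, 0.0961, 0.3404]
orientation: [-0.704, -0.07, 0.704, -0.071]
wrist_force: [0.5, 0.5, -0.0]
finger_gap: 0.005
```

```bash
python3 - <<'E'
from h import *
todo((.465,.097,.25))
c=cam("wrist"); p,d=env.read_camera("wrist"); P=points(d,c)
m=(p.max(2)<70)&(P[...,2]>.195)&(P[...,2]<.24)&(abs(P[...,0]-.466)<.05)&(abs(P[...,1]-.094)<.05)
n,l,s,ce=cv2.connectedComponentsWithStats(m.astype(np.uint8))
k=1+np.argmax(s[1:,4]); q=P[l==k]; print(s[k],ce[k],q.mean(0),cv2.minAreaRect(q[:,:2].astype(np.float32)))
print("TCP px",proj(env.get_state()["tool_pos"]-[0,0,.011],c))
cv2.imwrite("pics/w1.png",p[...,::-1])
E
```

```text
t 2.1 tcp [0.465  0.0961 0.3404] F [ 0.49  0.45 -0.  ] gap 0.005
axes
 [[-0.     0.199 -0.98 ]
 [-0.    -0.98  -0.199]
 [-1.     0.     0.   ]]
shift cm [ 9.04 -0.1  -0.02] spin rad [-1.00e-03  3.14e+00]
[ 292  203   62   62 3457] [321.49522708 232.20856234] [0.46751462 0.09451044 0.21832581] ((0.46674925088882446, 0.09315505623817444), (0.047585342079401016, 0.048267606645822525), 10.278355598449707)
TCP px (np.float64(318.1614926990381), np.float64(293.6331563280765))
```

View pics/w1.png

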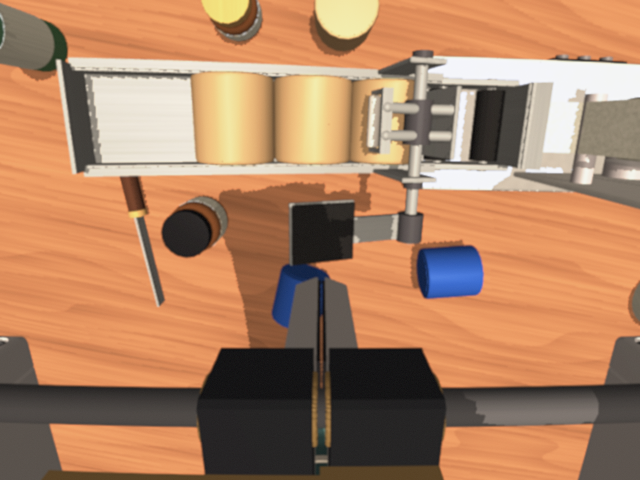

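The wrist view agrees with the top view: the plate centre is at (0.467, 0.094), pixel (321,232), with clear air above it. I'll press slowly to near the stop.

carry_out:
  deltas:
    - {"fingers": 0, "linear": [3.5, 0, 0], "spin": 0}
    - {"fingers": 0, "linear": [7, 0, 0], "spin": 0}
    - {"fingers": 0, "linear": [10, 0, 0], "spin": 0}
    - {"fingers": 0, "linear": [11, 0, 0], "spin": 0}
    - {"fingers": 0, "linear": [12, 0, 0], "spin": 0}
    - {"fingers": 0, "linear": [13, 0, 0], "spin": 0}
    - {"fingers": 0, "linear": [14, 0, 0], "spin": 0}
    - {"fingers": 0, "linear": [15, 0, 0], "spin": 0}
    - {"fingers": 0, "linear": [15.6, 0, 0], "spin": 0}
    - {"fingers": 0, "linear": [16.0, 0, 0], "spin": 0}
    - {"fingers": 0, "linear": [16.3, 0, 0], "spin": 0}
    - {"fingers": 0, "linear": [16.3, 0, 0], "spin": 0}

```text
time_s: 3.35
tool_pos: [0.4664, 0.0967, 0.1789]
orientation: [0.704, 0.071, -0.703, 0.071]
wrist_force: [0.3, -2.4, 9.5]
finger_gap: 0.002
```

carry_out:
  deltas:
    - {"fingers": 0, "linear": [0.2, 0, 0], "spin": 0}
    - {"fingers": 0, "linear": [0.3, 0, 0], "spin": 0}
    - {"fingers": 0, "linear": [0.3, 0, 0], "spin": 0}
    - {"fingers": 0, "linear": [0.3, 0, 0], "spin": 0}
    - {"fingers": 0, "linear": [0.3, 0, 0], "spin": 0}

```text
time_s: 3.85
tool_pos: [0.4666, 0.0967, 0.1762]
orientation: [0.705, 0.071, -0.703, 0.071]
wrist_force: [-0.3, -3.0, 9.1]
finger_gap: 0.009
```

```bash
python3 - <<'E'
from h import *
todo((.465,.097,.34))
p,d=env.read_camera("wrist"); q,_=env.read_camera("scene")
cv2.imwrite("pics/b.png",np.vstack([cv2.resize(p,(440,330)),cv2.resize(q[170:340,220:490],(440,270))])[...,::-1])
E
```

```text
t 3.85 tcp [0.4666 0.0967 0.1762] F [-0.34 -3.04  9.12] gap 0.009
axes
 [[ 0.003  0.199 -0.98 ]
 [-0.    -0.98  -0.199]
 [-1.     0.001 -0.003]]
shift cm [-16.38  -0.05   0.1 ] spin rad [-1.000e-03  3.141e+00]
```

View pics/b.png

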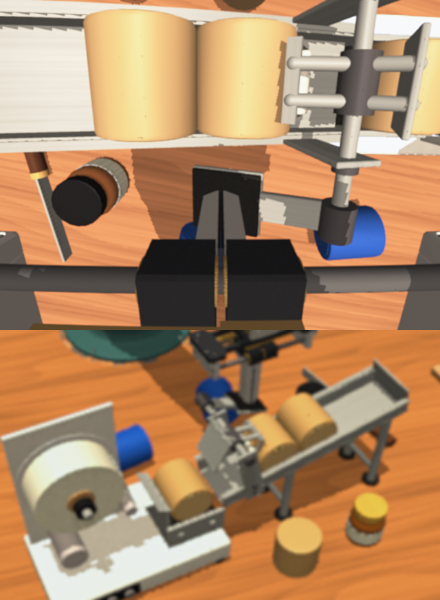

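The front cheese is in the cradle and the bar holds the second one back. I'll hold a moment, then let the plate up evenly.

carry_out:
  deltas:
    - {"fingers": 0, "linear": [0, 0, 0], "spin": 0}
    - {"fingers": 0, "linear": [0, 0, 0], "spin": 0}
    - {"fingers": 0, "linear": [0, 0, 0], "spin": 0}
    - {"fingers": 0, "linear": [0, 0, 0], "spin": 0}
    - {"fingers": 0, "linear": [0, 0, 0], "spin": 0}
    - {"fingers": 0, "linear": [0, 0, 0], "spin": 0}
    - {"fingers": 0, "linear": [0, 0, 0], "spin": 0}
    - {"fingers": 0, "linear": [-1, 0, 0], "spin": 0}
    - {"fingers": 0, "linear": [-2, 0, 0], "spin": 0}
    - {"fingers": 0, "linear": [-3, 0, 0], "spin": 0}
    - {"fingers": 0, "linear": [-4, 0, 0], "spin": 0}
    - {"fingers": 0, "linear": [-5, 0, 0], "spin": 0}
    - {"fingers": 0, "linear": [-6, 0, 0], "spin": 0}
    - {"fingers": 0, "linear": [-8, 0, 0], "spin": 0}
    - {"fingers": 0, "linear": [-12, 0, 0], "spin": 0}
    - {"fingers": 0, "linear": [-16, 0, 0], "spin": 0}
    - {"fingers": 0, "linear": [-16, 0, 0], "spin": 0}
    - {"fingers": 0, "linear": [-16, 0, 0], "spin": 0}
    - {"fingers": 0, "linear": [-16, 0, 0], "spin": 0}
    - {"fingers": 0, "linear": [-16, 0, 0], "spin": 0}

```text
time_s: 5.95
tool_pos: [0.4646, 0.0972, 0.3336]
orientation: [-0.703, -0.071, 0.704, -0.071]
wrist_force: [-0.0, 0.2, -0.6]
finger_gap: 0.006
```

```bash
python3 - <<'E'
from h import *
todo((.465,.097,.34))
c=cam("wrist"); p,d=env.read_camera("wrist"); P=points(d,c); q,_=env.read_camera("scene")
m=(p.max(2)<70)&(P[...,2]>.14)&(P[...,2]<.24)&(abs(P[...,0]-.466)<.05)&(abs(P[...,1]-.094)<.05)
n,l,s,ce=cv2.connectedComponentsWithStats(m.astype(np.uint8)); k=1+np.argmax(s[1:,4]); a=P[l==k]; print("plate",a.mean(0))
cv2.imwrite("pics/e.png",np.vstack([cv2.resize(p,(440,330)),cv2.resize(q[170:340,220:490],(440,270))])[...,::-1])
E
```

```text
t 5.95 tcp [0.4646 0.0972 0.3336] F [-0.02  0.2  -0.63] gap 0.006
axes
 [[-0.002  0.201 -0.98 ]
 [ 0.    -0.98  -0.201]
 [-1.    -0.     0.002]]
shift cm [-0.64  0.02 -0.03] spin rad [ 1.000e-03 -3.141e+00]
plate [0.46754814 0.09450758 0.2182777 ]
```

View pics/e.png

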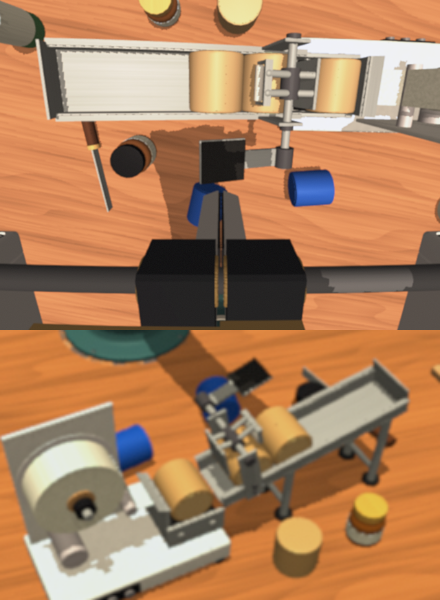

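The plate is back up at z 0.218, one cheese is in the cradle and the next waits at the gate. I'll let it settle, then check the positions numerically and hand in.

carry_out:
  deltas:
    - {"fingers": 0, "linear": [0, 0, 0], "spin": 0}
    - {"fingers": 0, "linear": [0, 0, 0], "spin": 0}
    - {"fingers": 0, "linear": [0, 0, 0], "spin": 0}
    - {"fingers": 0, "linear": [0, 0, 0], "spin": 0}
    - {"fingers": 0, "linear": [0, 0, 0], "spin": 0}
    - {"fingers": 0, "linear": [0, 0, 0], "spin": 0}
    - {"fingers": 0, "linear": [0, 0, 0], "spin": 0}
    - {"fingers": 0, "linear": [0, 0, 0], "spin": 0}
    - {"fingers": 0, "linear": [0, 0, 0], "spin": 0}
    - {"fingers": 0, "linear": [0, 0, 0], "spin": 0}

```text
time_s: 7.05
tool_pos: [0.4651, 0.0972, 0.3345]
orientation: [-0.703, -0.071, 0.704, -0.071]
wrist_force: [-0.3, 0.4, -0.7]
finger_gap: 0.007
```

```bash
python3 - <<'E'
from h import *
# labeller frame: origin from plate centre (-48,-86 mm), yaw -78.6 deg
ex=np.array([.2,-.98]); ey=np.array([.98,.2]); O=np.array([.467,.094])+.048*ex+.086*ey
for i in range(2):
    c=cam("wrist"); p,d=env.read_camera("wrist"); P=points(d,c); p=p.astype(int)
    X=(P[...,:2]-O)@ex; Y=(P[...,:2]-O)@ey
    m=(p[...,0]-p[...,2]>60)&(abs(Y)<.036)&(P[...,2]>.11)&(P[...,2]<.23)&(d>0)
    n,l,s,_=cv2.connectedComponentsWithStats(m.astype(np.uint8))
    for k in range(1,n):
        if s[k,4]>300: x=X[l==k]; z=P[...,2][l==k]; print(i,"x range",np.percentile(x,[1,99]).round(4),"mid y",Y[l==k].mean().round(4),"top z",np.percentile(z,99).round(4))
print(env.get_state()["time_s"], "handed", env.hand_in())
E
```

```text
0 x range [-0.087   0.0247] mid y 0.0004 top z 0.1904
0 x range [0.0805 0.1345] mid y -0.0017 top z 0.1508
1 x range [-0.087   0.0247] mid y 0.0004 top z 0.1904
1 x range [0.0805 0.1346] mid y -0.0018 top z 0.1508
the job is handed in; nothing more can be done
7.15 handed None
```

I pressed the plate down with the shut fingertips, and the front cheese rolled into the cradle. I held the plate about another 0.7 s, let it back up evenly, raised the tool clear and handed in at 7.15 s. `hand_in` reports no verdict, so the result rests on my own checks.

**Last checks:**
- **Plate and gate:** the plate's centre is back at z = 0.218 m, the same as before the press.
- **Front cheese:** it lies in the cradle at x of about 0.107 m with its top at 0.151 m. The cradle is at 0.104 m and the expected top is 0.150 m.
- **Second and third cheeses:** they wait at the gate, one behind the other. The camera saw them as one blob, so I did not measure their separate distances from `gate_seat` and `queue_seat`. The blob's top is at 0.190 m, about what I'd expect for a cheese in the queue place.
- **Stillness:** two views 0.05 s apart matched to 0.1 mm.
- **Contact:** the tool is about 0.1 m above the plate and touches nothing. The wrist force while pressing was about 10 N, and the bystanders look unmoved, though I did not measure them. No check disagreed.

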